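# Return the medicine bottles to their colour-coded holders on the ENT treatment deck

### The job

Put the medicines away on the treatment deck: move each of the four amber bottles from the steel tray into the bottle holder of the same colour as its cap, standing upright on the floor of the well. Keep the bottles upright and set them down rather than letting them fall, since they are glass, and leave the sanitizer bottle and the small steel bowl where they are.

Things in the scene. Friction and masses are not known exactly. Their poses are not given: they have to be found in the camera images.
- bottle_red: Amber glass bottle, red screw cap and thin red shoulder ring, loose, 0.11 to 0.22 kg, on the steel tray (floor 3 mm, edge 12 mm above the deck). Round body 44 mm diameter, straight from the foot to 70 mm up, sloping shoulder to 80 mm, cap 33 mm diameter from 80 to 102 mm (the top). Origin: centre of its underside; z up its axis; yaw means nothing.
- bottle_blue: Amber glass bottle, blue screw cap and thin blue shoulder ring, loose, 0.11 to 0.22 kg, on the steel tray (floor 3 mm, edge 12 mm above the deck). Round body 44 mm diameter, straight from the foot to 70 mm up, sloping shoulder to 80 mm, cap 33 mm diameter from 80 to 102 mm (the top). Origin: centre of its underside; z up its axis; yaw means nothing.
- bottle_green: Amber glass bottle, green screw cap and thin green shoulder ring, loose, 0.11 to 0.22 kg, on the steel tray (floor 3 mm, edge 12 mm above the deck). Round body 44 mm diameter, straight from the foot to 70 mm up, sloping shoulder to 80 mm, cap 33 mm diameter from 80 to 102 mm (the top). Origin: centre of its underside; z up its axis; yaw means nothing.
- bottle_yellow: Amber glass bottle, yellow screw cap and thin yellow shoulder ring, loose, 0.11 to 0.22 kg, on the steel tray (floor 3 mm, edge 12 mm above the deck). Round body 44 mm diameter, straight from the foot to 70 mm up, sloping shoulder to 80 mm, cap 33 mm diameter from 80 to 102 mm (the top). Origin: centre of its underside; z up its axis; yaw means nothing.
- holder_red: Bottle holder: white block 100 x 100 x 44 mm, fixed, with a round well in its top, a red collar ring round the mouth and a red pad on the well's floor. The collar lies on the block: 86 mm outside diameter, top (rim) 47 mm above the deck. Well straight, 62 mm diameter, floor 12 mm above the deck. Origin: centre of the block's underside, on the well's axis, at deck height; z up.
- holder_blue: Bottle holder: white block 100 x 100 x 44 mm, fixed, with a round well in its top, a blue collar ring round the mouth and a blue pad on the well's floor. The collar lies on the block: 86 mm outside diameter, top (rim) 47 mm above the deck. Well straight, 62 mm diameter, floor 12 mm above the deck. Origin: centre of the block's underside, on the well's axis, at deck height; z up.
- holder_green: Bottle holder: white block 100 x 100 x 44 mm, fixed, with a round well in its top, a green collar ring round the mouth and a green pad on the well's floor. The collar lies on the block: 86 mm outside diameter, top (rim) 47 mm above the deck. Well straight, 62 mm diameter, floor 12 mm above the deck. Origin: centre of the block's underside, on the well's axis, at deck height; z up.
- holder_yellow: Bottle holder: white block 100 x 100 x 44 mm, fixed, with a round well in its top, a yellow collar ring round the mouth and a yellow pad on the well's floor. The collar lies on the block: 86 mm outside diameter, top (rim) 47 mm above the deck. Well straight, 62 mm diameter, floor 12 mm above the deck. Origin: centre of the block's underside, on the well's axis, at deck height; z up.
- sanitizer: Bystander: white hand-sanitizer pump bottle with a blue-green label, 66 mm diameter, 182 mm high, standing loose at the left of the work. Origin: centre of its underside.
- gallipot: Bystander: small empty stainless bowl standing loose on the steel tray in the row of bottles, 52 mm diameter at the rim, 32 mm high. Origin: centre of its underside.
There are look-alikes about, which are no part of the job. Leave any black or brown look-alike of the holder_red alone.

How it is judged (in metres and radians):
At the end, for the whole second after the job is handed in: Each bottle stands in the holder of its cap's colour: its axis within 12 mm of the well's axis, its underside 8 to 16 mm above the deck (on the well's floor, 12 mm up), upright within 6 degrees, at rest and released (horizontal distance between bottle_red and holder_red below 0.012 m and z of bottle_red in the frame of holder_red between 0.008 and 0.016 m and angle between each of bottle_red, bottle_blue, bottle_green, bottle_yellow's own z axis and vertical below 0.1 rad and linear speed of each of bottle_red, bottle_blue, bottle_green, bottle_yellow below 0.01 m/s and horizontal distance between bottle_blue and holder_blue below 0.012 m and z of bottle_blue in the frame of holder_blue between 0.008 and 0.016 m and horizontal distance between bottle_green and holder_green below 0.012 m and z of bottle_green in the frame of holder_green between 0.008 and 0.016 m and horizontal distance between bottle_yellow and holder_yellow below 0.012 m and z of bottle_yellow in the frame of holder_yellow between 0.008 and 0.016 m); the robot touches nothing.
It fails at once if a bottle is tipped by more than 34 degrees (angle between any of bottle_red, bottle_blue, bottle_green, bottle_yellow's own z axis and vertical above 0.6 rad).
It fails at once if a bottle is let fall (out of the fingers and faster than 0.7 m/s, a drop of about 25 mm) ((contact force between the fingers and bottle_red below 0.02 N and linear speed of bottle_red above 0.7 m/s) or (contact force between the fingers and bottle_blue below 0.02 N and linear speed of bottle_blue above 0.7 m/s) or (contact force between the fingers and bottle_green below 0.02 N and linear speed of bottle_green above 0.7 m/s) or (contact force between the fingers and bottle_yellow below 0.02 N and linear speed of bottle_yellow above 0.7 m/s)).
It fails at once if the sanitizer bottle is pushed more than 30 mm from its place (distance of sanitizer from where it was at the start of the episode above 0.03 m).
It fails at once if the small steel bowl is pushed more than 30 mm from its place (distance of gallipot from where it was at the start of the episode above 0.03 m).
It also fails if it takes over 102 s, if anything falls off the work surface, if the arm or the gripper's body presses on something with over 40 N, if the wrist force passes 120 N, or if a joint passes its speed limit or range.

### The arm

A 6-joint arm with a two-finger parallel gripper is mounted at the origin on the work surface. World frame = base frame: x ahead of the robot, y to its left, z up, the work surface at z = 0. Lengths are in mm, angles in degrees, forces in N, time in s.
With the tool pointing down it reaches from about 350 to 850 mm from the base axis. Payload 8.1 kg.
Tool frame: the origin (TCP) lies at the very end of the fingers, on their centre line; the grasp point (between the pads) lies 19 mm behind it (pinch_z is the z of the grasp point in the tool frame, in mm); z points along the fingers, y is the direction in which the jaws open and shut (so a half turn about z gives the same grasp; the last joint's range is limited). The gripper opens to 85 mm and grips with 20 to 120 N. Pads are 22 mm wide; open, the fingers measure 114 mm over their backs; the gripper's body (76 mm by 85 mm) begins 54 mm behind the grasp point. The pads swing forward as they close: fully open they stand 13 mm farther back than shut.
Start: joints at [-77.43, 7.471, 85.268, -0, 87.261, -4.893], TCP at [180.082, -572.342, 231.292] pointing down, gripper open.
Joint ranges: [-169.43, 169.43], [-51.17, 129.36], [1.28, 143.12], [-76.62, 256.62], [0, 156.53], [-152.29, 152.29]. Speed limits (degrees/s): [136.94, 136.94, 159.86, 180, 180, 180].

### API

Orientations are given as [roll, pitch, yaw] about the fixed x, y, z axes, in that order (R = Rz(yaw) Ry(pitch) Rx(roll)).
In Python, from bench import * gives the robot as it stands.
- The arm moves only by the shell command python3 -m creep 'ROWS' [FORCE]. ROWS is a JSON object of lists of equal length, an entry for each row: "translation": the shift along the tool's x, y, z in mm, a list of three; "rotation": the turn, a rotation vector about the tool's x, y, z in rad, a list of three; "claw": the finger opening in mm, from 0 to 85.4. In form: {"translation": [[dx, dy, dz], ...], "rotation": [[ax, ay, az], ...], "claw": [claw, ...]}. A call has 1 to 10 rows; each row shifts and turns the commanded pose from where the row before left it, along the tool's axes as they then stand; what a row does not reach is not made up. A row lasts 1/10 s, in which the tool goes at most 50 mm and 8.59 degrees, less where a joint would pass 70% of its speed; a pose out of reach is approached as far as the arm can. A call is refused whole if a number of a shift passes 50 or a number of a turn 0.15, either way. A call with a gripper value outside its range is refused whole. The fingers move at their own pace and stop on an object; FORCE is the grip in N (left out, the last holds). Time passes only in rows, so rows that do not move let the fingers close. It gives the time, the measured TCP pose, the force and the opening at its end, in the units of the state.
- sense(): the state, without advancing time (a new reading comes with each control period).
- snapshot(name): name is "side" or "top" or "wrist"; returns a dict with "frame" (420x560x3 uint8, red, green, blue), "intrinsics" (3x3 intrinsics, pixels), "dist" ([k1, k2, p1, p2, k3] as OpenCV has them; the pictures are not rectified), "extrinsics" (4x4, takes a point from camera to world coordinates). Camera axes: x right, y up, looking along -z (the intrinsics and any distortion apply to the point x, -y, -z); pixel columns grow to the right and rows downward; lengths in mm; the calibration is good to about 2 mm. A picture is of the moment at which its call begins. There is no depth.
- hand_in(): hands the job in, once; it reports no verdict.
The state is a dict: "time": time; "joint_pos": joint angles; "qd": joint speeds; "joint_efforts": joint torques, N m; "tool_pos": TCP position; "tcp_rot": TCP orientation; "ft_force": force on the tool from outside, world axes, zero at the start; "wrist_torque": the same for the moment, N m; "finger_gap": finger opening in mm.
Only numpy, scipy, OpenCV 4.12 (cv2) and the standard library are available. Lean on these libraries where they do the work, as an engineer would, in place of code of your own. Each camera call takes 0.05 s, during which the arm holds its last target.

## Working session

There is one attempt and no reset: what is moved stays moved. The work goes in short steps, Python scripts to look and compute and a shell command to move; the robot and the scene stay as the last step left them, time stands still between calls to the robot, and variables do not carry over. Pictures are saved under pics/ and viewed, and the job is handed in when it is done.

```bash
ls; mkdir -p pics; cat > h.py <<'E'
from bench import *
import numpy as np, cv2
def save(n,f):
    cv2.imwrite('pics/'+n+'.png',cv2.cvtColor(f,cv2.COLOR_RGB2BGR))
def ray(s,px):
    K=np.array(s['intrinsics'],float);d=np.array(s['dist'],float);T=np.array(s['extrinsics'],float)
    u=cv2.undistortPoints(np.array(px,float).reshape(-1,1,2),K,d).reshape(-1,2)
    v=np.c_[u[:,0],-u[:,1],-np.ones(len(u))]
    return T[:3,3],v@T[:3,:3].T
def onz(s,px,z):
    o,v=ray(s,px);t=(z-o[2])/v[:,2]
    return o+v*t[:,None]
def proj(s,P):
    K=np.array(s['intrinsics'],float);d=np.array(s['dist'],float);T=np.array(s['extrinsics'],float)
    p=(np.array(P,float).reshape(-1,3)-T[:3,3])@T[:3,:3]
    p=p*[1,-1,-1]
    return cv2.projectPoints(p,np.zeros(3),np.zeros(3),K,d)[0].reshape(-1,2)
E
python3 - <<'E'
from h import *
import pickle
for n in ['side','top','wrist']:
    s=snapshot(n);save(n+'0',s['frame']);pickle.dump(s,open(n+'0.pkl','wb'));print(n,np.round(s['extrinsics'],3).tolist())
print(sense())
E
```

```text
pics
side [[-0.916, 0.296, -0.271, 174.691], [-0.401, -0.644, 0.652, 912.494], [0.018, 0.706, 0.708, 918.274], [0.0, 0.0, 0.0, 1.0]]
top [[-0.104, 0.974, -0.201, 302.363], [-0.995, -0.103, 0.015, 91.105], [-0.006, 0.202, 0.979, 1114.491], [0.0, 0.0, 0.0, 1.0]]
wrist [[0.301, 0.908, 0.292, 255.255], [-0.954, 0.287, 0.09, -548.156], [-0.002, -0.306, 0.952, 371.581], [0.0, 0.0, 0.0, 1.0]]
{'time': 0.15, 'joint_pos': array([-7.74296472e+01,  7.50843629e+00,  8.53158062e+01, -1.26899530e-03,
        8.72625264e+01, -4.89329500e+00]), 'qd': array([-0.10410322, -0.09153409, -0.17525386,  0.04346599, -0.00298041,
        0.01556833]), 'joint_efforts': array([-4.22372273e-05, -5.70062077e+01, -5.01159990e+01, -2.56171807e-04,
        9.62999387e-03, -1.69189889e-05]), 'tool_pos': array([ 179.97566667, -571.91069016,  230.44310907]), 'tcp_rot': array([-1.79913439e+02, -6.13857947e-03,  1.74637047e+01]), 'ft_force': array([ 0.6870603 ,  0.33532258, -0.72004434]), 'wrist_torque': array([ 0.06824037,  0.00229452, -0.03251939]), 'finger_gap': 85.30303293802521}
```

View pics/top0.png

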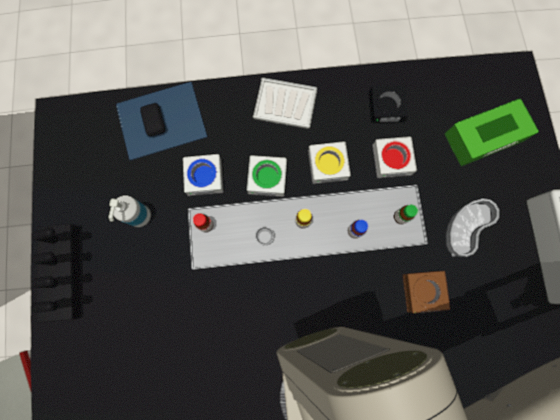

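View pics/side0.png

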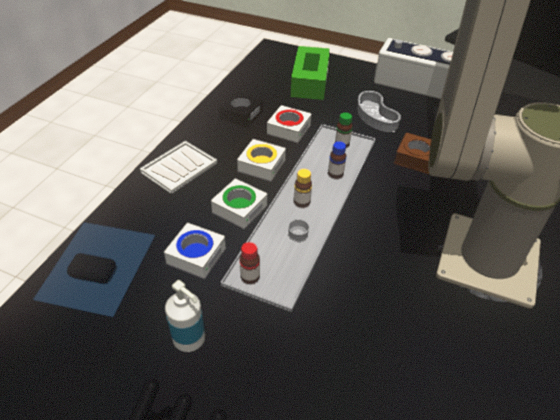

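View pics/wrist0.png

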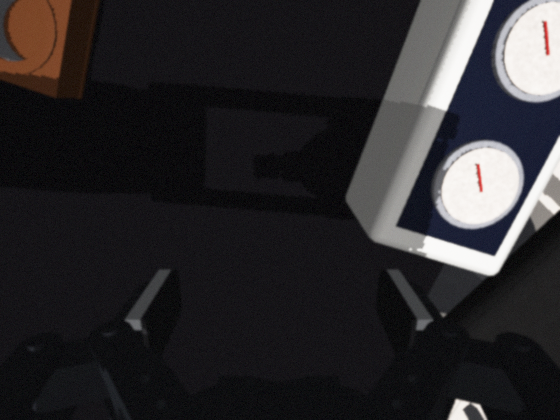

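The top view shows the bottle caps at red (202,221), yellow (304,217), blue (359,228) and green (408,212), and the gallipot at (265,236). The holders are blue (202,173), green (267,174), yellow (330,160) and red (396,155).

Things that could be mistaken for a target:
- black look-alike holder at (388,103)
- brown look-alike holder at (427,290)
- green box with a rectangular slot at (495,130)
- sanitizer at (130,212)

I choose the white blocks with a coloured collar and the amber bottles on the tray.

```bash
cat > m.py <<'E'
from h import *
import pickle
def masks(f):
    h=cv2.cvtColor(f,cv2.COLOR_RGB2HSV);H,S,V=[h[...,i].astype(int) for i in range(3)]
    ok=(S>140)&(V>70)
    return {'red':ok&((H<6)|(H>172)),'yellow':ok&(H>19)&(H<33)&(V>110),'green':ok&(H>50)&(H<85),'blue':ok&(H>105)&(H<128)}
def blobs(m,amin=15):
    n,l,st,c=cv2.connectedComponentsWithStats(m.astype(np.uint8))
    return [(st[i,4],c[i].round(1),st[i,:4],l==i) for i in range(1,n) if st[i,4]>=amin]
if __name__=='__main__':
  for n in ['top','side']:
    s=pickle.load(open(n+'0.pkl','rb'))
    for k,m in masks(s['frame']).items():
        for a,c,b,l in blobs(m):
            print(n,k,a,c,b.tolist(),'z105',onz(s,[c],100)[0].round(0)[:2],'z47',onz(s,[c],47)[0].round(0)[:2])
  t=pickle.load(open('top0.pkl','rb'))
  save('crop0',cv2.resize(t['frame'][130:280,170:440],None,fx=2.9,fy=2.9,interpolation=cv2.INTER_CUBIC))
E
python3 m.py
```

```text
top red 478 [394.8 155.7] [382, 142, 28, 27] z105 [ 614. -252.] z47 [ 630. -269.]
top red 142 [199.6 219.8] [193, 214, 14, 13] z105 [494. 283.] z47 [504. 293.]
top red 192 [ 26.1 365.2] [20, 351, 11, 37] z105 [171. 747.] z47 [164. 781.]
top yellow 517 [328.9 161.2] [316, 147, 28, 27] z105 [617. -72.] z47 [633. -81.]
top yellow 137 [304.1 215.6] [297, 210, 15, 12] z105 [477.  11.] z47 [486.   7.]
top green 3327 [490.5 130.5] [445, 99, 94, 66] z105 [ 659. -531.] z47 [ 678. -564.]
top green 490 [266.6 175.1] [253, 161, 28, 27] z105 [596.  98.] z47 [611.  98.]
top green 123 [410.1 210.7] [404, 205, 13, 12] z105 [ 460. -267.] z47 [ 468. -285.]
top blue 511 [201.9 173.6] [188, 159, 28, 28] z105 [618. 269.] z47 [635. 278.]
top blue 133 [360.5 226. ] [354, 220, 14, 13] z105 [ 434. -131.] z47 [ 441. -143.]
side red 178 [289.  117.9] [276, 110, 27, 16] z105 [ 599. -195.] z47 [ 626. -266.]
side red 223 [248.7 250.6] [241, 242, 16, 18] z105 [490. 290.] z47 [511. 250.]
side red 39 [249.6 266.1] [241, 262, 18, 8] z105 [471. 327.] z47 [490. 289.]
side yellow 254 [261.2 154.5] [247, 145, 30, 18] z105 [601. -14.] z47 [629. -74.]
side yellow 155 [303.7 175.9] [298, 169, 13, 15] z105 [472.  18.] z47 [491. -40.]
side yellow 32 [303.4 190.2] [297, 187, 14, 6] z105 [454.  66.] z47 [472.  12.]
side green 1481 [310.   70.7] [291, 47, 39, 52] z105 [ 638. -463.] z47 [ 668. -552.]
side green 83 [345.8 116.6] [340, 112, 12, 12] z105 [ 456. -269.] z47 [ 474. -345.]
side green 265 [238.9 198.5] [224, 186, 31, 21] z105 [580. 156.] z47 [606. 107.]
side blue 109 [339.3 147. ] [334, 142, 12, 12] z105 [ 429. -129.] z47 [ 445. -196.]
side blue 483 [194.5 245.5] [177, 231, 36, 26] z105 [601. 325.] z47 [629. 287.]
```

```bash
sleep 3; ls pics
```

```text
crop0.png
side0.png
top0.png
wrist0.png
```

View pics/crop0.png

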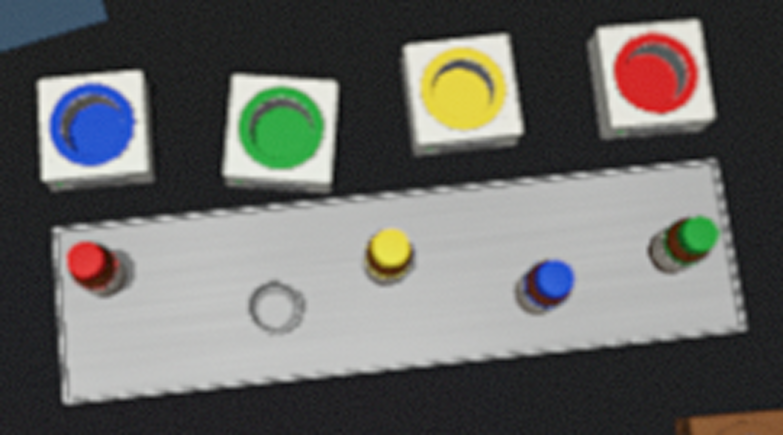

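```bash
cat > m2.py <<'E'
from m import *
S={n:pickle.load(open(n+'0.pkl','rb')) for n in ['top','side']}
def tri(rs):
    A=np.zeros((3,3));b=np.zeros(3)
    for o,v in rs:
        v=v[0]/np.linalg.norm(v[0]);P=np.eye(3)-np.outer(v,v);A+=P;b+=P@o
    x=np.linalg.solve(A,b);return x,[np.linalg.norm((np.eye(3)-np.outer(v[0],v[0])/(v[0]@v[0]))@(x-o)) for o,v in rs]
caps={'red':([199.6,219.8],[248.7,250.6]),'yellow':([304.1,215.6],[303.7,175.9]),'green':([410.1,210.7],[345.8,116.6]),'blue':([360.5,226],[339.3,147])}
for k,(a,b) in caps.items():
    x,r=tri([ray(S['top'],[a]),ray(S['side'],[b])]);print('cap',k,x.round(1),np.round(r,1))
for n in S:
  for k,m in masks(S[n]['frame']).items():
    for a,c,b,l in blobs(m,150):
        if a>1000 or b[0]<100: continue
        cs,_=cv2.findContours(l.astype(np.uint8),cv2.RETR_EXTERNAL,cv2.CHAIN_APPROX_NONE)
        h=cv2.convexHull(cs[0]).reshape(-1,2).astype(float)
        w=onz(S[n],h,47)[:,:2].astype(np.float32)
        (cx,cy),R=cv2.minEnclosingCircle(w); e=cv2.fitEllipse(w)
        print('hold',n,k,np.round([cx,cy,R],1),np.round(e[0],1),np.round(e[1],1))
E
python3 m2.py
```

```text
cap red [494.5 284.4  92.5] [1.1 1.1]
cap yellow [476.1  10.5  93.1] [1.7 1.7]
cap green [ 457.7 -266.5  101.6] [2.1 2.1]
cap blue [ 431.9 -131.9   97.3] [2.3 2.3]
hold top red [ 632.6 -272.4   40. ] [ 632.7 -272.5] [78.9 79.3]
hold top yellow [636.2 -82.2  40.1] [636.3 -82.3] [79.  79.9]
hold top green [615.4  97.9  39.2] [615.6  97.9] [77.2 78. ]
hold top blue [638.4 280.   40.1] [638.4 280.1] [78.8 79.7]
hold side red [ 626.9 -271.2   41.3] [ 627.4 -270.5] [78.7 81.8]
hold side red [510.6 248.9  25.2] [510.8 249.3] [37.6 51. ]
hold side yellow [631.2 -79.5  40.7] [631.1 -79.7] [80.3 80.7]
hold side yellow [490.  -40.6  27.9] [491.2 -39.6] [36.2 57.7]
hold side green [610.3  99.8  39.3] [610.3  99.7] [76.6 78.2]
hold side blue [633.  281.2  40.5] [632.9 281.2] [80.1 80.7]
```

```bash
python3 -m creep '{"translation":[[10,0,0],[20,0,-10],[20,0,-10],[10,0,0]],"rotation":[[0,0,0.1],[0,0,0.1],[0,0,0.1],[0,0,0.005]],"claw":[85,85,85,85]}' 20
```

```text
time: 0.55
tool_pos: [240.6, -563.4, 252.7]
tcp_rot: [179.9, -0.1, -0.1]
ft_force: [0.7, -0.4, 0.1]
finger_gap: 84.7
```

```bash
python3 -m creep '{"translation":[[10,-14,0],[20,-28,0],[25,-34,0],[26,-36,0],[27,-36,0],[27,-36,0],[26,-36,0],[25,-34,0],[20,-28,0],[12,-14,0]],"rotation":[[0,0,0],[0,0,0],[0,0,0],[0,0,0],[0,0,0],[0,0,0],[0,0,0],[0,0,0],[0,0,0],[0,0,0]],"claw":[85,85,85,85,85,85,85,85,85,85]}' 20
python3 - <<'E'
from h import *
import pickle
s=snapshot('wrist');save('w1',s['frame']);pickle.dump(s,open('w1.pkl','wb'));print(sense()['tool_pos'])
E
```

```text
time: 1.55
tool_pos: [457.7, -264.0, 250.3]
tcp_rot: [-179.9, 0.0, 0.3]
ft_force: [-0.0, -0.8, 0.6]
finger_gap: 85.1
[ 458.72875322 -262.91820607  250.32228729]
```

View pics/w1.png

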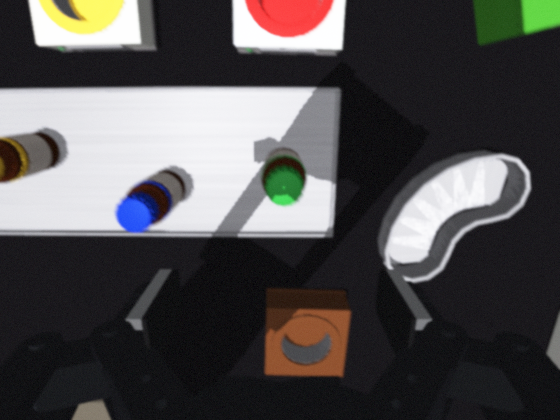

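The wrist view shows the green cap at (285,185), the blue cap at (136,212), the brown look-alike at (307,333) and the red holder at (290,10). Next I measure the caps by ray from this view.

```bash
cat > mw.py <<'E'
from m import *
import sys
def run(nm,view='wrist',z=105):
    s=snapshot(view);save(nm,s['frame']);st=sense();print(np.round(st['tool_pos'],1),np.round(st['tcp_rot'],2),st['time'],round(st['finger_gap'],1))
    for k,m in masks(s['frame']).items():
        for a,c,b,l in blobs(m,150):
            cs,_=cv2.findContours(l.astype(np.uint8),cv2.RETR_EXTERNAL,cv2.CHAIN_APPROX_NONE)
            h=cs[0].reshape(-1,2).astype(float)
            o=[]
            for zz in (z,47):
                (cx,cy),R=cv2.minEnclosingCircle(onz(s,h,zz)[:,:2].astype(np.float32));o+=[round(cx,1),round(cy,1),round(R,1)]
            print(k,a,c,b.tolist(),'z105:',o[:3],'z47:',o[3:])
if __name__=='__main__': run(*sys.argv[1:2],**({'view':sys.argv[2]} if len(sys.argv)>2 else {}))
E
python3 mw.py w2
```

```text
[ 457.7 -264.5  250.3] [-1.7992e+02  5.0000e-02  3.1000e-01] 1.65 85.1
red 2697 [292.2  16.4] [248, 0, 90, 40] z105: [606.7, -271.7, 33.2] z47: [620.6, -273.6, 40.0]
yellow 1972 [89.4 15.6] [43, 0, 84, 37] z105: [608.0, -114.3, 32.3] z47: [622.3, -84.3, 38.8]
yellow 171 [ 21.6 158.2] [0, 141, 30, 41] z105: [485.6, -30.0, 18.2] z47: [475.1, 17.1, 21.8]
green 3156 [515.9  19.1] [476, 0, 84, 47] z105: [601.4, -445.0, 36.0] z47: [614.3, -481.9, 43.2]
green 1044 [287.2 188.9] [268, 170, 39, 38] z105: [461.9, -269.6, 16.8] z47: [446.6, -271.1, 20.2]
blue 1253 [140.2 214.8] [120, 195, 42, 40] z105: [436.6, -138.8, 20.6] z47: [416.2, -113.8, 24.8]
```

```bash
python3 -m creep '{"translation":[[1,1,10],[1,1,20],[0,0,30],[0,0,30],[0,0,30],[0,0,30],[0,0,25],[0,0,15],[0,0,0]],"rotation":[[0,0,0],[0,0,0],[0,0,0],[0,0,0],[0,0,0],[0,0,0],[0,0,0],[0,0,0],[0,0,0]],"claw":[85,85,85,85,85,85,85,85,85]}' 30
python3 mw.py w3
```

```text
time: 2.55
tool_pos: [456.5, -268.5, 58.1]
tcp_rot: [-179.8, 0.3, -0.1]
ft_force: [0.4, 0.4, 0.6]
finger_gap: 85.1
[ 457.8 -269.2   60.2] [-1.7992e+02  1.3000e-01 -4.0000e-02] 2.6 84.8
green 389 [281.6 235.5] [237, 226, 91, 30] z105: [489.9, -269.3, 13.7] z47: [461.5, -269.7, 22.1]
green 6659 [283.4 327.6] [235, 277, 98, 95] z105: [464.2, -270.1, 19.0] z47: [419.9, -271.1, 30.7]
blue 897 [ 30.7 298.5] [0, 275, 54, 57] z105: [471.9, -185.5, 12.2] z47: [432.4, -134.2, 19.7]
```

View pics/w3.png

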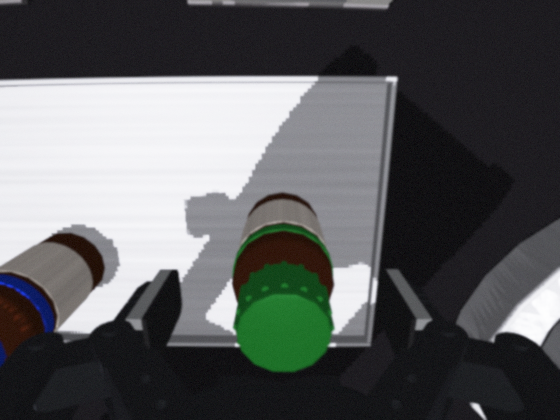

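The wrist view shows the cap disc centred at about (284,331), midway between the pads at (155,300) and (410,300). I check x from the disc's left and right extremes.

```bash
python3 - <<'E'
from h import *
s=snapshot('wrist');print(onz(s,[(284,331),(235,331),(333,331),(284,372)],105).round(1), sense()['tool_pos'])
E
python3 -m creep '{"translation":[[1,0,10],[1,0,10],[0,0,0],[0,0,0]],"rotation":[[0,0,0],[0,0,0],[0,0,0],[0,0,0]],"claw":[85,85,70,60]}' 30
```

```text
[[ 461.8 -270.7  105. ]
 [ 461.8 -254.1  105. ]
 [ 461.8 -287.2  105. ]
 [ 444.3 -270.8  105. ]] [ 458.93362275 -269.74695647   61.64892552]
time: 3.05
tool_pos: [461.0, -268.9, 41.0]
tcp_rot: [-180.0, 0.0, 0.0]
ft_force: [0.9, -0.3, -0.8]
finger_gap: 60.1
```

```bash
python3 -m creep '{"translation":[[0,0,0],[0,0,0],[0,0,0],[0,0,0],[0,0,0]],"rotation":[[0,0,0],[0,0,0],[0,0,0],[0,0,0],[0,0,0]],"claw":[50,44,36,36,36]}' 35
```

```text
time: 3.55
tool_pos: [461.5, -269.5, 41.9]
tcp_rot: [180.0, -0.0, -0.0]
ft_force: [-0.8, -0.0, 4.6]
finger_gap: 43.1
```

```bash
python3 -m creep '{"translation":[[0,0,-5],[0,0,-10],[0,0,-20],[0,0,-25],[0,0,-25],[0,0,-25],[0,0,-15],[0,0,-5]],"rotation":[[0,0,0],[0,0,0],[0,0,0],[0,0,0],[0,0,0],[0,0,0],[0,0,0],[0,0,0]],"claw":[36,36,36,36,36,36,36,36]}' 35
python3 mw.py w4
```

```text
time: 4.35
tool_pos: [462.0, -269.8, 173.6]
tcp_rot: [179.9, -0.2, -0.0]
ft_force: [-0.7, -0.9, -0.9]
finger_gap: 43.1
[ 461.8 -269.7  173.1] [ 1.7992e+02 -1.2000e-01 -1.0000e-02] 4.4 43.1
red 2003 [283.9  11.3] [236, 0, 97, 29] z105: [591.9, -272.4, 26.3] z47: [606.2, -273.3, 33.6]
yellow 1251 [30.2 12.3] [0, 0, 65, 27] z105: [589.2, -130.8, 20.2] z47: [602.6, -92.6, 25.8]
green 1464 [537.5  16.7] [516, 0, 44, 39] z105: [587.6, -415.9, 15.8] z47: [600.6, -456.5, 20.2]
green 354 [279.6 266. ] [228, 255, 103, 34] z105: [415.6, -269.9, 35.6] z47: [381.1, -270.1, 45.5]
green 3403 [275.7 360.4] [221, 337, 113, 45] z105: [341.3, -268.4, 43.5] z47: [286.3, -268.3, 55.5]
blue 284 [123.7 224.9] [93, 212, 46, 45] z105: [453.1, -158.6, 17.6] z47: [429.0, -128.1, 22.4]
blue 2355 [ 89.2 256.3] [61, 229, 58, 55] z105: [438.0, -139.2, 23.2] z47: [409.7, -103.4, 29.6]
```

View pics/w4.png

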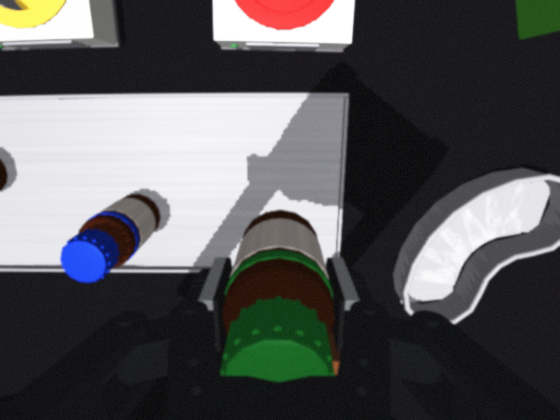

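```bash
Z='ignored'; python3 -m creep '{"translation":[[3,-8,0],[6,-18,0],[8,-26,0],[8,-32,0],[8,-34,0],[8,-34,0],[8,-34,0],[8,-34,0],[8,-34,0],[8,-34,0]],"rotation":[[0,0,0],[0,0,0],[0,0,0],[0,0,0],[0,0,0],[0,0,0],[0,0,0],[0,0,0],[0,0,0],[0,0,0]],"claw":[36,36,36,36,36,36,36,36,36,36]}' 35
python3 -m creep '{"translation":[[8,-30,0],[5,-24,0],[3,-16,0],[2,-8,0],[0,-3,0],[0,0,0]],"rotation":[[0,0,0],[0,0,0],[0,0,0],[0,0,0],[0,0,0],[0,0,0]],"claw":[36,36,36,36,36,36]}' 35
python3 mw.py w5
```

```text
time: 5.4
tool_pos: [533.1, 20.9, 169.3]
tcp_rot: [-180.0, 0.2, -0.0]
ft_force: [0.5, 0.1, -2.4]
finger_gap: 42.7
time: 6.0
tool_pos: [551.9, 99.4, 170.9]
tcp_rot: [180.0, 0.0, -0.0]
ft_force: [-0.0, -0.6, -2.4]
finger_gap: 43.1
[552.1  99.  171.1] [ 1.7998e+02  3.0000e-02 -5.0000e-02] 6.05 43.2
red 1694 [ 24.7 295.2] [0, 271, 53, 47] z105: [499.1, 280.6, 20.6] z47: [462.2, 331.2, 26.3]
yellow 6409 [507.4  92.1] [465, 34, 95, 115] z105: [634.1, -41.5, 32.6] z47: [635.0, -81.1, 41.8]
yellow 619 [402.8 307.9] [386, 296, 37, 25] z105: [490.6, 10.6, 13.5] z47: [451.2, -14.4, 17.3]
green 4117 [281.4 116. ] [227, 62, 110, 112] z105: [617.7, 98.0, 32.4] z47: [614.0, 97.4, 41.5]
green 3930 [281.3 116.4] [247, 81, 70, 72] z105: [619.4, 98.1, 20.6] z47: [616.2, 97.6, 26.4]
green 2827 [276.5 360.5] [227, 340, 101, 41] z105: [431.5, 100.9, 38.1] z47: [375.6, 101.2, 48.8]
blue 6642 [52.4 89.2] [0, 31, 97, 116] z105: [635.5, 238.7, 32.9] z47: [636.7, 277.5, 42.1]
blue 216 [526.1 322.5] [512, 309, 43, 40] z105: [469.1, -90.0, 18.5] z47: [423.7, -143.2, 23.6]
blue 476 [551.4 355.9] [539, 335, 21, 43] z105: [442.8, -112.9, 22.7] z47: [390.1, -172.6, 29.0]
```

View pics/w5.png

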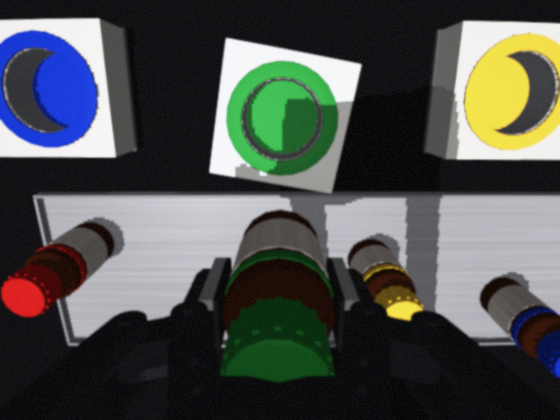

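The green holder's collar is at (281,117), giving (614.0, 97.4) with R 41.5 against 43 nominal. That agrees with the overhead estimate, so I move over it and lower.

```bash
python3 -m creep '{"translation":[[8,0,0],[16,1,0],[18,0,0],[12,0,0],[7,0,0],[1,0,10],[0,0,20],[0,0,20],[0,0,20],[0,0,10]],"rotation":[[0,0,0],[0,0,0],[0,0,0],[0,0,0],[0,0,0],[0,0,0],[0,0,0],[0,0,0],[0,0,0],[0,0,0]],"claw":[36,36,36,36,36,36,36,36,36,36]}' 35
python3 mw.py w6; python3 mw.py s6 side >/dev/null
```

```text
time: 7.05
tool_pos: [612.2, 98.4, 88.2]
tcp_rot: [180.0, 0.2, -0.0]
ft_force: [0.1, 0.8, -1.6]
finger_gap: 43.3
[611.6  98.4  87.2] [ 1.7998e+02  3.1000e-01 -2.0000e-02] 7.1 43.0
yellow 3411 [541.4 206.4] [518, 144, 42, 120] z105: [651.1, -11.3, 25.3] z47: [632.2, -62.9, 37.2]
green 7050 [280.5 204. ] [210, 164, 143, 104] z105: [639.8, 98.1, 28.1] z47: [615.7, 97.7, 41.2]
green 2870 [276.6 360.5] [227, 340, 101, 41] z105: [570.9, 99.6, 22.9] z47: [514.6, 99.8, 33.7]
blue 3361 [ 17.2 203.6] [0, 142, 41, 120] z105: [651.9, 207.9, 25.3] z47: [633.4, 258.8, 37.1]
```

View pics/s6.png

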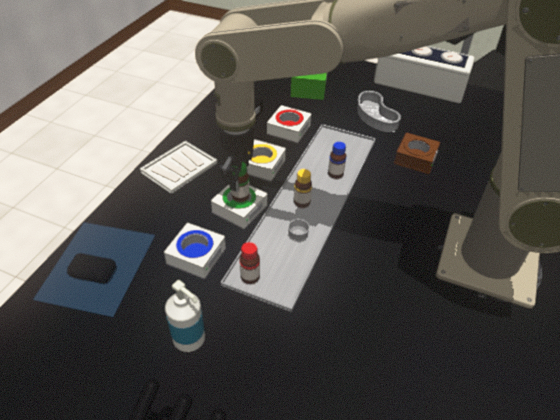

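```bash
python3 -m creep '{"translation":[[2,0,0],[0,0,5],[0,0,8],[0,0,8],[0,0,6],[0,0,3],[0,0,1],[0,0,0]],"rotation":[[0,0,0],[0,0,0],[0,0,0],[0,0,0],[0,0,0],[0,0,0],[0,0,0],[0,0,0]],"claw":[36,36,36,36,36,36,36,36]}' 35
python3 -m creep '{"translation":[[0,0,2],[0,0,1],[0,0,0],[0,0,0]],"rotation":[[0,0,0],[0,0,0],[0,0,0],[0,0,0]],"claw":[36,36,36,36]}' 35
```

```text
time: 7.95
tool_pos: [616.2, 98.8, 60.1]
tcp_rot: [180.0, 0.0, -0.0]
ft_force: [-0.4, 0.3, -1.6]
finger_gap: 43.2
time: 8.35
tool_pos: [616.3, 98.8, 57.4]
tcp_rot: [180.0, -0.0, -0.0]
ft_force: [-0.1, 0.7, -2.7]
finger_gap: 42.7
```

```bash
python3 -m creep '{"translation":[[-1,0,2],[-1,0,2],[0,0,0],[0,0,0]],"rotation":[[0,0,0],[0,0,0],[0,0,0],[0,0,0]],"claw":[36,36,36,36]}' 35
python3 -m creep '{"translation":[[0,0,1],[0,0,1],[0,0,0],[0,0,0]],"rotation":[[0,0,0],[0,0,0],[0,0,0],[0,0,0]],"claw":[36,36,36,36]}' 35
```

```text
time: 8.75
tool_pos: [614.1, 98.8, 53.1]
tcp_rot: [180.0, 0.0, -0.0]
ft_force: [0.3, -1.4, -1.5]
finger_gap: 42.9
time: 9.15
tool_pos: [614.2, 98.8, 51.3]
tcp_rot: [180.0, 0.0, -0.0]
ft_force: [-0.7, 0.1, -1.5]
finger_gap: 42.9
```

```bash
python3 -m creep '{"translation":[[0,0,1],[0,0,0],[0,0,0]],"rotation":[[0,0,0],[0,0,0],[0,0,0]],"claw":[36,36,36]}' 35
python3 mw.py w7
python3 -m creep '{"translation":[[0,0,1],[0,0,0],[0,0,0]],"rotation":[[0,0,0],[0,0,0],[0,0,0]],"claw":[36,36,36]}' 35
```

```text
time: 9.45
tool_pos: [614.6, 98.8, 51.0]
tcp_rot: [-180.0, -0.0, -0.0]
ft_force: [-2.3, -0.8, 4.4]
finger_gap: 43.3
[614.6  98.8  51. ] [-1.8e+02 -5.0e-02 -1.0e-02] 9.5 42.8
green 6653 [284.9 223.6] [195, 185, 175, 99] z105: [646.7, 98.2, 24.9] z47: [615.6, 97.5, 41.4]
green 700 [278.8 263.6] [225, 251, 108, 45] z105: [638.6, 99.2, 15.7] z47: [602.2, 99.2, 26.1]
green 6921 [277.1 343.3] [220, 297, 113, 85] z105: [617.6, 99.8, 20.0] z47: [567.3, 100.2, 33.3]
time: 9.8
tool_pos: [614.9, 98.7, 50.9]
tcp_rot: [180.0, -0.1, -0.0]
ft_force: [-5.1, -1.4, 12.0]
finger_gap: 43.2
```

View pics/w7.png

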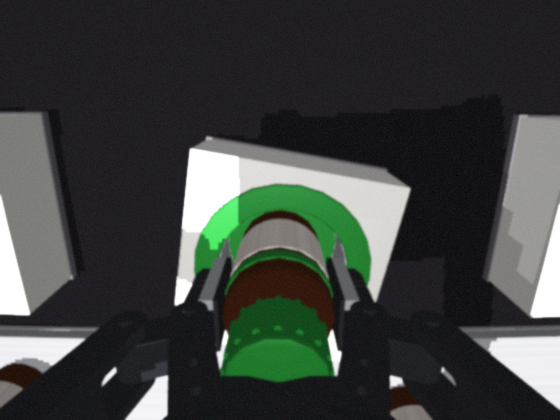

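Contact came at z = 51, as predicted for the well floor (offset 38.9 + 12). Releasing now.

```bash
python3 -m creep '{"translation":[[0,0,-1],[0,0,0],[0,0,0],[0,0,0],[0,0,0]],"rotation":[[0,0,0],[0,0,0],[0,0,0],[0,0,0],[0,0,0]],"claw":[36,44,50,60,70]}' 35
python3 -m creep '{"translation":[[0,0,0],[0,0,-10],[0,0,-20],[0,0,-30],[0,0,-40],[0,0,-40],[0,0,-30],[0,0,-15]],"rotation":[[0,0,0],[0,0,0],[0,0,0],[0,0,0],[0,0,0],[0,0,0],[0,0,0],[0,0,0]],"claw":[80,85,85,85,85,85,85,85]}' 35
python3 mw.py w8
```

```text
time: 10.3
tool_pos: [614.0, 98.8, 49.8]
tcp_rot: [-180.0, 0.0, -0.0]
ft_force: [-0.2, 0.1, 0.9]
finger_gap: 69.8
time: 11.1
tool_pos: [615.8, 98.9, 240.3]
tcp_rot: [-180.0, -0.4, -0.0]
ft_force: [0.4, -0.4, 0.4]
finger_gap: 85.2
[616.2  99.  241.4] [-1.7997e+02 -4.3000e-01 -1.0000e-02] 11.15 84.9
red 169 [112.3 282.9] [88, 275, 41, 27] z105: [525.5, 258.3, 19.4] z47: [490.2, 291.5, 23.5]
red 1250 [ 90.2 311.9] [70, 293, 43, 40] z105: [500.0, 278.8, 25.4] z47: [459.4, 316.4, 30.7]
yellow 3999 [456.1 159.5] [419, 120, 83, 82] z105: [645.1, -50.4, 34.4] z47: [634.9, -81.8, 41.6]
yellow 911 [367.9 330.9] [351, 313, 37, 35] z105: [481.6, 14.3, 21.6] z47: [437.1, -3.5, 26.1]
green 3593 [280.4 182.1] [240, 142, 82, 79] z105: [627.9, 97.8, 34.0] z47: [614.1, 97.4, 41.1]
blue 4090 [102.6 157.6] [58, 118, 83, 83] z105: [646.7, 247.6, 34.6] z47: [636.9, 278.6, 41.9]
```

View pics/w8.png

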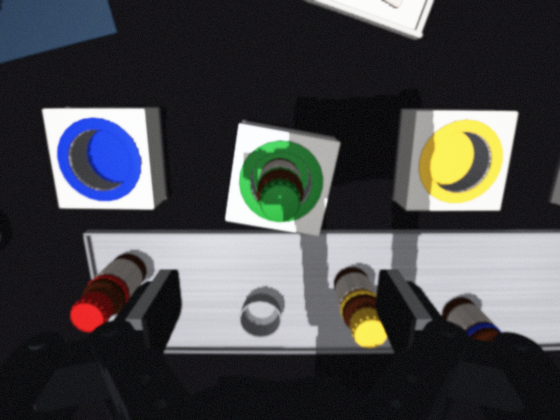

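Green stands in its well, with the cap at (280,198) inside the collar. Yellow is next.

```bash
python3 -m creep '{"translation":[[-6,4,0],[-16,10,0],[-22,14,0],[-25,16,0],[-25,16,0],[-22,14,0],[-16,10,10],[-6,4,20],[-1,0,30],[0,0,30]],"rotation":[[0,0,0],[0,0,0],[0,0,0],[0,0,0],[0,0,0],[0,0,0],[0,0,0],[0,0,0],[0,0,0],[0,0,0]],"claw":[85,85,85,85,85,85,85,85,85,85]}' 35
python3 mw.py w9
```

```text
time: 12.15
tool_pos: [473.1, 10.5, 141.9]
tcp_rot: [-180.0, 0.2, -0.0]
ft_force: [-0.2, 0.1, -0.9]
finger_gap: 85.2
[469.7  10.9 136. ] [-1.7995e+02  6.5000e-01 -4.0000e-02] 12.2 85.0
yellow 2305 [425.1  13.1] [374, 0, 106, 32] z105: [596.0, -58.1, 24.8] z47: [610.2, -80.6, 32.9]
yellow 2402 [280.5 228.1] [252, 199, 57, 58] z105: [482.0, 9.8, 17.1] z47: [459.1, 9.4, 22.7]
green 3118 [149.7  37.2] [80, 0, 128, 67] z105: [595.1, 74.2, 30.1] z47: [609.0, 94.8, 39.9]
blue 2989 [501.1 291.1] [468, 261, 69, 61] z105: [440.5, -124.7, 25.1] z47: [404.0, -168.9, 33.3]
```

View pics/w9.png

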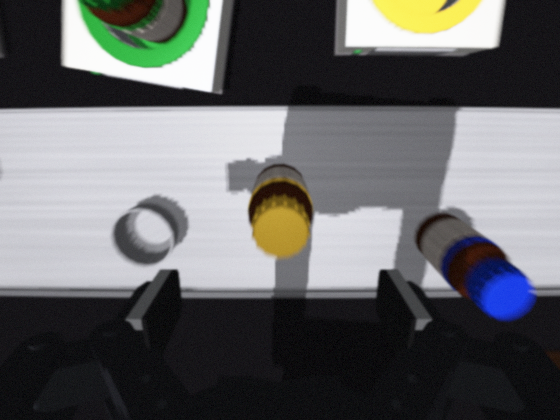

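Yellow cap disc is at (281,230), between the pads. I re-measure it with the arm settled.

```bash
python3 - <<'E'
from h import *
s=snapshot('wrist');save('w10',s['frame'][150:330,180:380]);print(sense()['tool_pos'],sense()['tcp_rot'])
from m import *
for a,c,b,l in blobs(masks(s['frame'])['yellow'],300): print(a,c,b.tolist(),onz(s,[c],105).round(1))
E
```

```text
[469.76521784  10.99775913 138.18434895] [-1.79944192e+02  6.99600830e-01 -2.83072161e-02]
1580 [433.4   9. ] [386, 0, 97, 23] [[587.  -58.4 105. ]]
2681 [281.1 230. ] [251, 200, 61, 60] [[479.8  10.  105. ]]
```

View pics/w10.png

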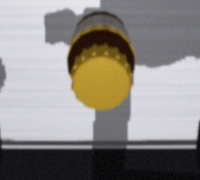

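```bash
python3 -m creep '{"translation":[[2,0,10],[1,0,20],[0,0,20],[0,0,20],[0,0,8],[0,0,0],[0,0,0]],"rotation":[[0,0,0],[0,0,0],[0,0,0],[0,0,0],[0,0,0],[0,0,0],[0,0,0]],"claw":[85,85,85,85,85,85,85]}' 35
python3 - <<'E'
from h import *
s=snapshot('wrist');save('w11',s['frame']);print(sense()['tool_pos'],sense()['tcp_rot']);print(onz(s,[(284,331)],105))
E
```

```text
time: 12.95
tool_pos: [479.0, 10.8, 68.4]
tcp_rot: [180.0, -0.1, -0.0]
ft_force: [-0.5, 0.1, 0.3]
finger_gap: 85.0
[479.30494521  10.75442932  68.70018254] [ 1.79991406e+02 -1.19180017e-01 -9.30074206e-03]
[[476.49096758   9.19500636 105.        ]]
```

View pics/w11.png

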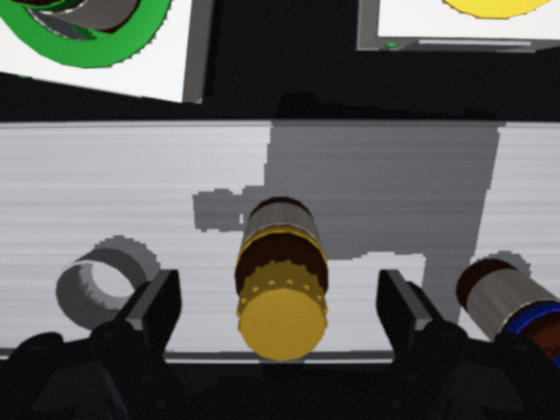

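```bash
python3 - <<'E'
from h import *
import pickle
s=pickle.load(open('top0.pkl','rb'));print('top',onz(s,[(265,236),(255,236),(275,236)],32).round(0))
s=pickle.load(open('side0.pkl','rb'));print('side',onz(s,[(299,227)],32).round(0))
E
```

```text
top [[443. 120.  32.]
 [446. 147.  32.]
 [440.  92.  32.]]
side [[439. 122.  32.]]
```

The gallipot is at (441,121), so its edge is about 26 mm from the finger backs. Descending and gripping.

```bash
python3 -m creep '{"translation":[[0,0,8],[0,0,10],[0,0,9],[0,0,0],[0,0,0]],"rotation":[[0,0,0],[0,0,0],[0,0,0],[0,0,0],[0,0,0]],"claw":[85,80,70,60,55]}' 35
python3 -m creep '{"translation":[[0,0,0],[0,0,0],[0,0,0],[0,0,0],[0,0,0]],"rotation":[[0,0,0],[0,0,0],[0,0,0],[0,0,0],[0,0,0]],"claw":[50,44,36,36,36]}' 35
```

```text
time: 13.5
tool_pos: [477.7, 10.9, 39.7]
tcp_rot: [-180.0, 0.1, -0.0]
ft_force: [0.2, 0.4, -0.2]
finger_gap: 55.2
time: 14.0
tool_pos: [478.7, 10.7, 40.8]
tcp_rot: [180.0, -0.1, -0.0]
ft_force: [-0.5, -1.3, 4.2]
finger_gap: 43.3
```

```bash
python3 -m creep '{"translation":[[0,0,-5],[0,0,-10],[0,0,-20],[0,0,-25],[0,0,-25],[3,3,-20],[8,8,-15],[15,14,-5],[18,18,0],[18,18,0]],"rotation":[[0,0,0],[0,0,0],[0,0,0],[0,0,0],[0,0,0],[0,0,0],[0,0,0],[0,0,0],[0,0,0],[0,0,0]],"claw":[36,36,36,36,36,36,36,36,36,36]}' 35
python3 -m creep '{"translation":[[15,14,0],[10,10,0],[5,6,0],[2,2,0],[0,0,0],[0,0,0]],"rotation":[[0,0,0],[0,0,0],[0,0,0],[0,0,0],[0,0,0],[0,0,0]],"claw":[36,36,36,36,36,36]}' 35
python3 mw.py w12
```

```text
time: 15.0
tool_pos: [540.9, -50.6, 166.3]
tcp_rot: [-180.0, -0.1, 0.0]
ft_force: [-0.2, 0.3, -1.8]
finger_gap: 43.0
time: 15.6
tool_pos: [571.8, -81.7, 165.3]
tcp_rot: [-180.0, 0.0, 0.0]
ft_force: [0.2, 0.4, -2.3]
finger_gap: 42.9
[571.8 -81.6 165.3] [-1.7999e+02  2.0000e-02  2.0000e-02] 15.65 43.1
red 5559 [513.6 124.5] [476, 68, 84, 112] z105: [635.7, -228.8, 32.5] z47: [631.4, -271.3, 41.9]
yellow 4556 [281.7 115.6] [226, 59, 112, 116] z105: [638.4, -82.7, 32.4] z47: [634.9, -83.2, 41.7]
yellow 4257 [280.7 115.9] [245, 79, 73, 75] z105: [639.9, -82.4, 20.9] z47: [636.8, -82.7, 26.9]
yellow 3175 [275.7 361. ] [220, 338, 110, 44] z105: [459.5, -78.6, 40.5] z47: [404.5, -77.8, 52.1]
green 3324 [ 61.  140.3] [0, 93, 103, 107] z105: [622.6, 56.2, 32.5] z47: [614.5, 95.8, 41.8]
```

View pics/w12.png

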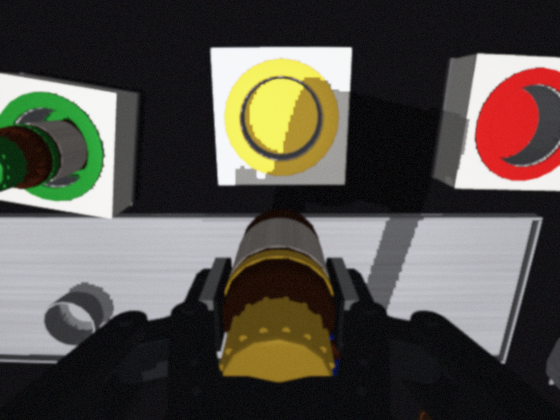

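The yellow collar is at (282,117), giving (634.9,-83.2) with R 41.7, which is consistent. Moving in.

```bash
python3 -m creep '{"translation":[[8,1,0],[16,0,0],[18,0,0],[13,0,0],[8,0,0],[1,0,10],[0,0,20],[0,0,20],[0,0,18],[0,0,10]],"rotation":[[0,0,0],[0,0,0],[0,0,0],[0,0,0],[0,0,0],[0,0,0],[0,0,0],[0,0,0],[0,0,0],[0,0,0]],"claw":[36,36,36,36,36,36,36,36,36,36]}' 35
python3 -m creep '{"translation":[[0,0,0],[0,0,0],[0,0,0]],"rotation":[[0,0,0],[0,0,0],[0,0,0]],"claw":[36,36,36]}' 35
```

```text
time: 16.65
tool_pos: [634.3, -82.8, 84.4]
tcp_rot: [-180.0, 0.2, -0.0]
ft_force: [-0.3, 0.7, -2.2]
finger_gap: 43.0
time: 16.95
tool_pos: [637.1, -83.4, 88.8]
tcp_rot: [180.0, -0.1, -0.0]
ft_force: [-0.1, -1.0, -1.7]
finger_gap: 42.8
```

Base is at about z = 51. Lowering about 36 mm, the last part gently.

```bash
python3 -m creep '{"translation":[[-2,0,5],[0,0,8],[0,0,8],[0,0,6],[0,0,4],[0,0,2],[0,0,1],[0,0,0],[0,0,0]],"rotation":[[0,0,0],[0,0,0],[0,0,0],[0,0,0],[0,0,0],[0,0,0],[0,0,0],[0,0,0],[0,0,0]],"claw":[36,36,36,36,36,36,36,36,36]}' 35
python3 -m creep '{"translation":[[0,0,1],[0,0,1],[0,0,0],[0,0,0]],"rotation":[[0,0,0],[0,0,0],[0,0,0],[0,0,0]],"claw":[36,36,36,36]}' 35
```

```text
time: 17.85
tool_pos: [634.5, -83.3, 53.7]
tcp_rot: [180.0, -0.0, -0.0]
ft_force: [-0.2, 0.3, -1.7]
finger_gap: 42.7
time: 18.25
tool_pos: [634.2, -83.2, 51.3]
tcp_rot: [-180.0, 0.0, -0.0]
ft_force: [-0.8, -0.2, -2.0]
finger_gap: 42.8
```

```bash
python3 -m creep '{"translation":[[0,0,1],[0,0,0],[0,0,0],[0,0,0]],"rotation":[[0,0,0],[0,0,0],[0,0,0],[0,0,0]],"claw":[36,36,36,36]}' 35
python3 -m creep '{"translation":[[0,0,1],[0,0,0],[0,0,0],[0,0,0]],"rotation":[[0,0,0],[0,0,0],[0,0,0],[0,0,0]],"claw":[36,36,36,36]}' 35
```

```text
time: 18.65
tool_pos: [634.2, -83.2, 50.3]
tcp_rot: [-180.0, -0.0, -0.0]
ft_force: [-0.1, -1.3, -2.1]
finger_gap: 42.8
time: 19.05
tool_pos: [634.5, -83.3, 49.8]
tcp_rot: [180.0, -0.0, -0.0]
ft_force: [-1.1, 0.1, 4.8]
finger_gap: 42.8
```

Contact at 49.8, as predicted. Release and rise.

```bash
python3 -m creep '{"translation":[[0,0,0],[0,0,0],[0,0,0],[0,0,0],[0,0,0]],"rotation":[[0,0,0],[0,0,0],[0,0,0],[0,0,0],[0,0,0]],"claw":[38,44,50,60,70]}' 35
python3 -m creep '{"translation":[[0,0,0],[0,0,-10],[0,0,-20],[0,0,-30],[0,0,-40],[0,0,-40],[0,0,-30],[0,0,-15],[0,0,0]],"rotation":[[0,0,0],[0,0,0],[0,0,0],[0,0,0],[0,0,0],[0,0,0],[0,0,0],[0,0,0],[0,0,0]],"claw":[80,85,85,85,85,85,85,85,85]}' 35
python3 mw.py w13
```

```text
time: 19.55
tool_pos: [634.0, -83.1, 48.9]
tcp_rot: [-180.0, 0.0, -0.0]
ft_force: [0.1, -0.6, -0.0]
finger_gap: 70.0
time: 20.45
tool_pos: [635.7, -83.5, 237.8]
tcp_rot: [179.9, -0.3, -0.0]
ft_force: [-0.7, 0.0, 0.4]
finger_gap: 84.9
[634.6 -83.3 234.9] [ 1.7998e+02 -9.0000e-02 -1.0000e-02] 20.5 84.6
red 3803 [460.8 182.2] [424, 144, 82, 80] z105: [646.0, -238.6, 34.3] z47: [631.7, -271.5, 41.5]
yellow 3913 [278.3 181.2] [237, 140, 83, 81] z105: [648.9, -83.1, 34.1] z47: [635.2, -83.1, 41.4]
green 1807 [111.1 194.4] [64, 162, 80, 77] z105: [631.9, 64.5, 34.0] z47: [614.6, 95.7, 41.2]
green 1133 [ 65.  225.1] [46, 205, 42, 39] z105: [610.8, 101.2, 18.7] z47: [589.0, 140.2, 22.6]
```

View pics/w13.png

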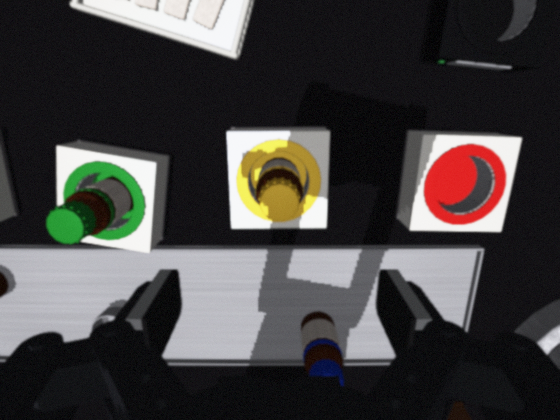

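Yellow is standing in its well, cap at (280,202). Blue is next, at about (434,-134).

```bash
python3 -m creep '{"translation":[[-8,2,0],[-18,5,0],[-26,7,0],[-32,8,0],[-34,9,0],[-32,8,0],[-26,6,10],[-16,4,20],[-8,2,25],[0,0,25]],"rotation":[[0,0,0],[0,0,0],[0,0,0],[0,0,0],[0,0,0],[0,0,0],[0,0,0],[0,0,0],[0,0,0],[0,0,0]],"claw":[85,85,85,85,85,85,85,85,85,85]}' 35
python3 -m creep '{"translation":[[0,0,20],[0,0,10],[0,0,0],[0,0,0]],"rotation":[[0,0,0],[0,0,0],[0,0,0],[0,0,0]],"claw":[85,85,85,85]}' 35
python3 mw.py w14
```

```text
time: 21.5
tool_pos: [431.4, -133.9, 151.1]
tcp_rot: [-179.9, 0.2, -0.1]
ft_force: [0.5, 0.3, -0.3]
finger_gap: 84.8
time: 21.9
tool_pos: [433.9, -134.1, 124.2]
tcp_rot: [-180.0, 0.0, -0.0]
ft_force: [-0.2, 0.3, 1.0]
finger_gap: 84.7
[ 434.5 -134.3  124.9] [ 1.7998e+02 -4.0000e-02 -1.0000e-02] 21.95 85.3
blue 221 [279.6 199.6] [249, 193, 63, 25] z105: [458.0, -134.4, 15.5] z47: [438.1, -134.7, 21.1]
blue 3526 [278.2 248.8] [246, 213, 64, 71] z105: [438.3, -133.5, 19.8] z47: [411.3, -133.4, 27.0]
```

View pics/w14.png

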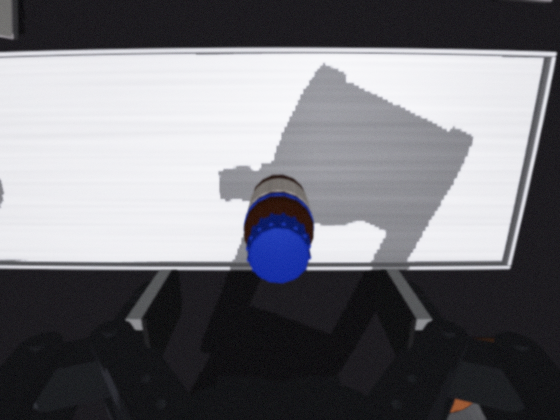

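Blue cap disc centre is at (278,254), giving about (435.5,-133.5), in line with the TCP. Descending 84 mm and gripping.

```bash
python3 -m creep '{"translation":[[1,0,8],[0,0,16],[0,0,20],[0,0,20],[0,0,14],[0,0,5],[0,0,0],[0,0,0]],"rotation":[[0,0,0],[0,0,0],[0,0,0],[0,0,0],[0,0,0],[0,0,0],[0,0,0],[0,0,0]],"claw":[85,85,85,85,85,85,75,65]}' 35
python3 -m creep '{"translation":[[0,0,0],[0,0,0],[0,0,0],[0,0,0],[0,0,0],[0,0,0]],"rotation":[[0,0,0],[0,0,0],[0,0,0],[0,0,0],[0,0,0],[0,0,0]],"claw":[58,50,44,36,36,36]}' 35
```

```text
time: 22.75
tool_pos: [435.9, -134.5, 42.2]
tcp_rot: [180.0, -0.1, -0.0]
ft_force: [-0.3, 0.6, -0.6]
finger_gap: 65.3
time: 23.35
tool_pos: [435.8, -134.3, 42.1]
tcp_rot: [180.0, -0.1, -0.0]
ft_force: [-1.1, 2.7, 5.2]
finger_gap: 43.1
```

```bash
python3 -m creep '{"translation":[[0,0,-5],[0,0,-10],[0,0,-20],[0,0,-25],[0,0,-25],[0,0,-20],[3,-8,-15],[6,-18,-5],[9,-28,0],[11,-32,0]],"rotation":[[0,0,0],[0,0,0],[0,0,0],[0,0,0],[0,0,0],[0,0,0],[0,0,0],[0,0,0],[0,0,0],[0,0,0]],"claw":[36,36,36,36,36,36,36,36,36,36]}' 35
python3 -m creep '{"translation":[[12,-35,0],[12,-35,0],[12,-35,0],[12,-35,0],[12,-35,0],[12,-35,0],[12,-35,0],[11,-32,0],[10,-28,0],[8,-20,0]],"rotation":[[0,0,0],[0,0,0],[0,0,0],[0,0,0],[0,0,0],[0,0,0],[0,0,0],[0,0,0],[0,0,0],[0,0,0]],"claw":[36,36,36,36,36,36,36,36,36,36]}' 35
python3 -m creep '{"translation":[[5,-8,0],[3,-4,0],[0,0,0],[0,0,0],[0,0,0]],"rotation":[[0,0,0],[0,0,0],[0,0,0],[0,0,0],[0,0,0]],"claw":[36,36,36,36,36]}' 35
python3 mw.py w15
```

```text
time: 24.35
tool_pos: [464.4, -47.3, 166.8]
tcp_rot: [180.0, -0.0, -0.1]
ft_force: [0.9, -0.4, -1.0]
finger_gap: 43.1
time: 25.35
tool_pos: [576.8, 279.4, 165.9]
tcp_rot: [-180.0, 0.1, 0.1]
ft_force: [0.1, 0.0, -1.9]
finger_gap: 42.6
time: 25.85
tool_pos: [585.2, 287.8, 166.4]
tcp_rot: [180.0, 0.0, -0.1]
ft_force: [0.1, 1.1, -1.7]
finger_gap: 42.9
[585.2 287.9 166.5] [ 1.7999e+02  0.0000e+00 -7.0000e-02] 25.9 42.9
green 3164 [506.1 158.1] [467, 111, 93, 104] z105: [625.7, 141.7, 32.2] z47: [614.7, 99.7, 41.4]
green 238 [552.7 190.1] [542, 174, 18, 33] z105: [609.4, 115.5, 12.0] z47: [593.8, 66.0, 15.4]
blue 8464 [289.2 130.1] [235, 76, 111, 113] z105: [643.0, 281.4, 32.5] z47: [637.0, 279.5, 41.8]
blue 853 [278.6 263.9] [225, 250, 108, 46] z105: [537.4, 288.3, 36.4] z47: [501.2, 288.3, 46.8]
blue 7308 [278.3 342.7] [222, 297, 113, 86] z105: [489.1, 288.0, 45.6] z47: [439.0, 288.0, 58.6]
```

View pics/w15.png

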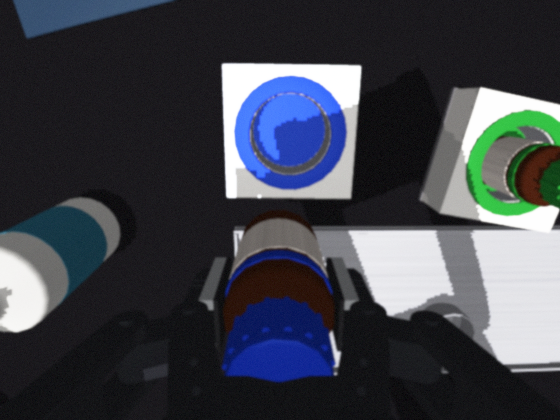

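Blue collar at (290,132) gives (637.0,279.5). The sanitizer at (60,260) is clear of the gripper. Moving in and lowering.

```bash
python3 -m creep '{"translation":[[6,2,0],[14,3,0],[16,2,0],[10,1,0],[5,0,0],[0,0,10],[0,0,20],[0,0,20],[0,0,18],[0,0,10]],"rotation":[[0,0,0],[0,0,0],[0,0,0],[0,0,0],[0,0,0],[0,0,0],[0,0,0],[0,0,0],[0,0,0],[0,0,0]],"claw":[36,36,36,36,36,36,36,36,36,36]}' 35
python3 -m creep '{"translation":[[0,0,0],[0,0,0],[0,0,0]],"rotation":[[0,0,0],[0,0,0],[0,0,0]],"claw":[36,36,36]}' 35
```

```text
time: 26.9
tool_pos: [634.5, 280.5, 85.2]
tcp_rot: [179.9, 0.2, 0.0]
ft_force: [-0.1, -0.3, -1.3]
finger_gap: 42.8
time: 27.2
tool_pos: [637.2, 281.1, 89.9]
tcp_rot: [-180.0, -0.1, -0.0]
ft_force: [-0.4, 0.4, -1.9]
finger_gap: 42.7
```

```bash
python3 -m creep '{"translation":[[-1,1,5],[0,0,8],[0,0,8],[0,0,6],[0,0,4],[0,0,2],[0,0,1],[0,0,0],[0,0,0]],"rotation":[[0,0,0],[0,0,0],[0,0,0],[0,0,0],[0,0,0],[0,0,0],[0,0,0],[0,0,0],[0,0,0]],"claw":[36,36,36,36,36,36,36,36,36]}' 35
python3 -m creep '{"translation":[[0,0,1],[0,0,1],[0,0,0],[0,0,0]],"rotation":[[0,0,0],[0,0,0],[0,0,0],[0,0,0]],"claw":[36,36,36,36]}' 35
```

```text
time: 28.1
tool_pos: [635.5, 279.9, 54.7]
tcp_rot: [-180.0, -0.0, -0.0]
ft_force: [-0.9, 0.5, -1.2]
finger_gap: 43.1
time: 28.5
tool_pos: [635.2, 279.8, 52.3]
tcp_rot: [180.0, 0.0, -0.0]
ft_force: [0.6, -0.2, -1.8]
finger_gap: 42.6
```

```bash
python3 -m creep '{"translation":[[0,0,1],[0,0,0],[0,0,0],[0,0,0]],"rotation":[[0,0,0],[0,0,0],[0,0,0],[0,0,0]],"claw":[36,36,36,36]}' 35
python3 -m creep '{"translation":[[0,0,1],[0,0,0],[0,0,0],[0,0,0]],"rotation":[[0,0,0],[0,0,0],[0,0,0],[0,0,0]],"claw":[36,36,36,36]}' 35
```

```text
time: 28.9
tool_pos: [635.3, 279.8, 51.3]
tcp_rot: [-180.0, -0.0, -0.0]
ft_force: [0.0, -0.8, -1.4]
finger_gap: 42.7
time: 29.3
tool_pos: [635.6, 279.9, 51.1]
tcp_rot: [-180.0, -0.0, -0.0]
ft_force: [-3.2, -1.0, 5.7]
finger_gap: 42.9
```

Contact at 51.1, as predicted. Release and rise.

```bash
python3 -m creep '{"translation":[[0,0,0],[0,0,0],[0,0,0],[0,0,0],[0,0,0]],"rotation":[[0,0,0],[0,0,0],[0,0,0],[0,0,0],[0,0,0]],"claw":[38,44,50,60,70]}' 35
python3 -m creep '{"translation":[[0,0,0],[0,0,-10],[0,0,-20],[0,0,-30],[0,0,-40],[0,0,-40],[0,0,-30],[0,0,-15],[0,0,0],[0,0,0]],"rotation":[[0,0,0],[0,0,0],[0,0,0],[0,0,0],[0,0,0],[0,0,0],[0,0,0],[0,0,0],[0,0,0],[0,0,0]],"claw":[80,85,85,85,85,85,85,85,85,85]}' 35
python3 mw.py w16
```

```text
time: 29.8
tool_pos: [635.2, 279.7, 50.0]
tcp_rot: [180.0, 0.0, -0.0]
ft_force: [-0.3, 0.8, 0.0]
finger_gap: 69.7
time: 30.8
tool_pos: [634.8, 279.6, 233.9]
tcp_rot: [180.0, 0.1, -0.0]
ft_force: [0.0, 0.4, -1.1]
finger_gap: 85.0
[634.3 279.4 232.6] [ 1.7993e+02  1.9000e-01 -1.0000e-02] 30.85 85.1
red 173 [273.6 297.1] [255, 292, 38, 17] z105: [532.0, 284.6, 17.3] z47: [493.0, 285.6, 21.0]
red 1123 [273.8 329.7] [257, 310, 35, 40] z105: [504.5, 284.8, 22.5] z47: [459.5, 285.8, 27.3]
green 3081 [469.  205.7] [418, 161, 97, 83] z105: [625.9, 119.5, 47.3] z47: [607.1, 84.9, 57.4]
blue 4205 [279.1 177.8] [238, 136, 84, 84] z105: [650.3, 279.7, 34.5] z47: [636.6, 279.6, 41.9]
```

View pics/w16.png

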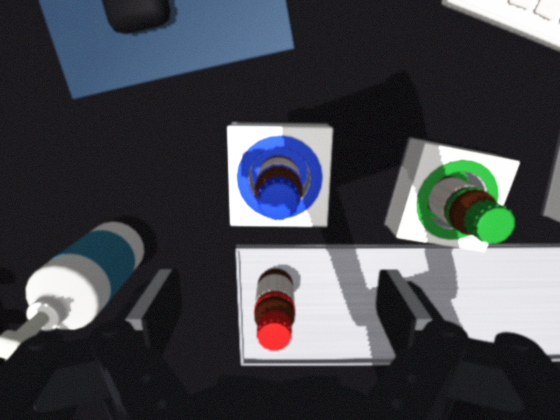

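Blue is placed, cap at (279,198). Red cap is at (274,334), about (496,285). Going there.

```bash
python3 -m creep '{"translation":[[-6,0,0],[-16,-1,0],[-24,-1,0],[-28,-1,0],[-26,-1,0],[-20,-1,10],[-12,0,20],[-6,0,25],[0,0,25],[0,0,20]],"rotation":[[0,0,0],[0,0,0],[0,0,0],[0,0,0],[0,0,0],[0,0,0],[0,0,0],[0,0,0],[0,0,0],[0,0,0]],"claw":[85,85,85,85,85,85,85,85,85,85]}' 35
python3 -m creep '{"translation":[[0,0,8],[0,0,0],[0,0,0],[0,0,0]],"rotation":[[0,0,0],[0,0,0],[0,0,0],[0,0,0]],"claw":[85,85,85,85]}' 35
python3 mw.py w17
```

```text
time: 31.85
tool_pos: [495.1, 284.2, 132.0]
tcp_rot: [179.9, 0.2, 0.0]
ft_force: [-0.2, -0.4, -0.3]
finger_gap: 85.1
time: 32.25
tool_pos: [498.1, 285.2, 128.7]
tcp_rot: [-179.9, -0.1, -0.0]
ft_force: [-0.0, 0.2, 0.3]
finger_gap: 84.8
[498.1 285.2 128.7] [-1.7995e+02 -1.2000e-01 -1.0000e-02] 32.3 85.1
red 237 [280.6 203. ] [249, 196, 64, 27] z105: [516.9, 284.6, 16.2] z47: [495.8, 284.3, 21.9]
red 3222 [280.2 248.9] [250, 215, 62, 67] z105: [500.4, 285.1, 19.3] z47: [473.6, 285.0, 26.1]
green 2367 [535.   53.1] [516, 0, 44, 108] z105: [596.6, 163.5, 25.4] z47: [603.6, 120.7, 34.3]
blue 4797 [288.8  33.7] [218, 0, 142, 68] z105: [616.8, 281.3, 30.4] z47: [630.9, 279.9, 41.1]
blue 276 [289.7   3.1] [269, 0, 45, 11] z105: [616.7, 280.3, 9.5] z47: [630.8, 278.5, 12.8]
```

View pics/w17.png

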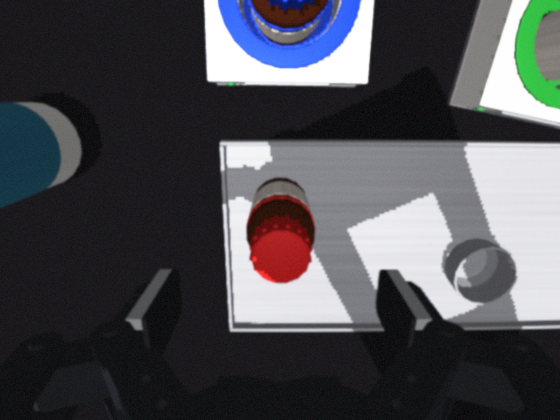

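Red cap disc at (280,253) is aligned with the TCP at (498,285). Descending and gripping.

```bash
python3 -m creep '{"translation":[[0,0,8],[0,0,16],[0,0,20],[0,0,20],[0,0,16],[0,0,7],[0,0,0],[0,0,0]],"rotation":[[0,0,0],[0,0,0],[0,0,0],[0,0,0],[0,0,0],[0,0,0],[0,0,0],[0,0,0]],"claw":[85,85,85,85,85,85,75,65]}' 35
python3 -m creep '{"translation":[[0,0,0],[0,0,0],[0,0,0],[0,0,0],[0,0,0],[0,0,0]],"rotation":[[0,0,0],[0,0,0],[0,0,0],[0,0,0],[0,0,0],[0,0,0]],"claw":[58,50,44,36,36,36]}' 35
```

```text
time: 33.1
tool_pos: [497.7, 285.0, 40.7]
tcp_rot: [-180.0, -0.0, -0.0]
ft_force: [-0.1, -0.0, 0.2]
finger_gap: 65.1
time: 33.7
tool_pos: [497.9, 284.9, 41.2]
tcp_rot: [-180.0, -0.1, -0.0]
ft_force: [-1.1, -1.5, 5.4]
finger_gap: 43.1
```

```bash
python3 -m creep '{"translation":[[0,0,-5],[0,0,-10],[0,0,-20],[0,0,-25],[0,0,-25],[0,0,-25],[0,8,-18],[0,18,-7],[2,28,0],[4,34,0]],"rotation":[[0,0,0],[0,0,0],[0,0,0],[0,0,0],[0,0,0],[0,0,0],[0,0,0],[0,0,0],[0,0,0],[0,0,0]],"claw":[36,36,36,36,36,36,36,36,36,36]}' 35
python3 -m creep '{"translation":[[6,36,0],[6,36,0],[6,36,0],[6,36,0],[6,36,0],[6,36,0],[6,36,0],[6,36,0],[6,36,0],[6,36,0]],"rotation":[[0,0,0],[0,0,0],[0,0,0],[0,0,0],[0,0,0],[0,0,0],[0,0,0],[0,0,0],[0,0,0],[0,0,0]],"claw":[36,36,36,36,36,36,36,36,36,36]}' 35
python3 -m creep '{"translation":[[4,36,0],[2,32,0],[0,22,0],[0,12,0],[0,5,0],[0,0,0],[0,0,0],[0,0,0]],"rotation":[[0,0,0],[0,0,0],[0,0,0],[0,0,0],[0,0,0],[0,0,0],[0,0,0],[0,0,0]],"claw":[36,36,36,36,36,36,36,36]}' 35
python3 mw.py w18
```

```text
time: 34.7
tool_pos: [502.7, 195.7, 175.1]
tcp_rot: [180.0, 0.0, 0.1]
ft_force: [0.4, -0.7, -1.7]
finger_gap: 43.0
time: 35.7
tool_pos: [562.0, -165.3, 174.5]
tcp_rot: [-180.0, 0.1, -0.0]
ft_force: [1.8, -0.7, -2.2]
finger_gap: 42.9
time: 36.5
tool_pos: [569.3, -269.0, 175.3]
tcp_rot: [-180.0, 0.0, 0.1]
ft_force: [-0.1, 0.3, -2.0]
finger_gap: 42.9
[ 569.4 -269.1  175.4] [-1.7999e+02 -0.0000e+00  6.0000e-02] 36.55 42.8
red 4248 [285.2 116.4] [231, 63, 109, 111] z105: [634.8, -272.3, 32.8] z47: [631.2, -273.4, 41.8]
red 3972 [284.4 116.6] [250, 81, 70, 73] z105: [636.4, -272.0, 21.3] z47: [633.2, -272.9, 27.1]
red 857 [279.3 267. ] [225, 254, 108, 44] z105: [513.1, -268.7, 38.1] z47: [476.1, -268.7, 48.6]
red 6875 [277.7 344.6] [221, 301, 115, 81] z105: [462.9, -269.0, 47.2] z47: [412.1, -269.1, 60.2]
yellow 3678 [ 55.  110.9] [0, 60, 96, 110] z105: [637.9, -124.3, 32.9] z47: [635.1, -84.8, 41.9]
green 6020 [530.6  99.4] [489, 21, 71, 159] z105: [641.9, -423.3, 50.6] z47: [640.2, -465.7, 64.5]
```

View pics/w18.png

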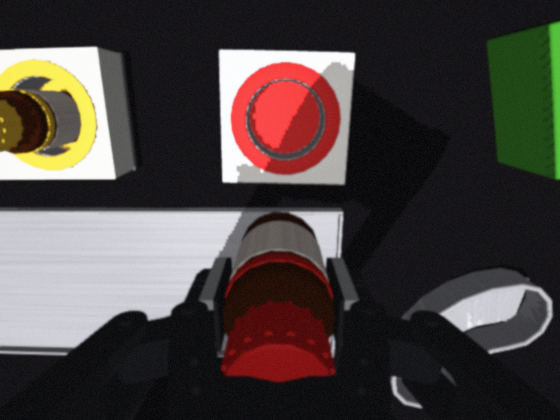

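Red collar at (285,118) gives (631.2,-273.4). It is the white block with the red collar. Moving in.

```bash
python3 -m creep '{"translation":[[8,1,0],[16,1,0],[18,1,0],[12,1,0],[7,0,0],[0,0,10],[0,0,22],[0,0,22],[0,0,20],[0,0,12]],"rotation":[[0,0,0],[0,0,0],[0,0,0],[0,0,0],[0,0,0],[0,0,0],[0,0,0],[0,0,0],[0,0,0],[0,0,0]],"claw":[36,36,36,36,36,36,36,36,36,36]}' 35
python3 -m creep '{"translation":[[0,0,0],[0,0,0],[0,0,0]],"rotation":[[0,0,0],[0,0,0],[0,0,0]],"claw":[36,36,36]}' 35
```

```text
time: 37.55
tool_pos: [628.4, -273.4, 86.2]
tcp_rot: [-179.9, 0.2, -0.0]
ft_force: [0.0, 0.0, -1.3]
finger_gap: 42.6
time: 37.85
tool_pos: [631.0, -274.7, 91.0]
tcp_rot: [179.9, -0.1, -0.0]
ft_force: [0.3, -0.3, -2.4]
finger_gap: 42.7
```

```bash
python3 -m creep '{"translation":[[1,-1,6],[0,0,8],[0,0,8],[0,0,7],[0,0,4],[0,0,2],[0,0,1],[0,0,0],[0,0,0]],"rotation":[[0,0,0],[0,0,0],[0,0,0],[0,0,0],[0,0,0],[0,0,0],[0,0,0],[0,0,0],[0,0,0]],"claw":[36,36,36,36,36,36,36,36,36]}' 35
python3 -m creep '{"translation":[[0,0,1],[0,0,1],[0,0,0],[0,0,0]],"rotation":[[0,0,0],[0,0,0],[0,0,0],[0,0,0]],"claw":[36,36,36,36]}' 35
```

```text
time: 38.75
tool_pos: [631.4, -273.3, 53.7]
tcp_rot: [180.0, -0.0, -0.0]
ft_force: [-0.0, -0.1, -2.0]
finger_gap: 42.5
time: 39.15
tool_pos: [631.1, -273.2, 51.3]
tcp_rot: [-180.0, 0.0, -0.0]
ft_force: [-0.1, 0.8, -1.4]
finger_gap: 42.5
```

```bash
python3 -m creep '{"translation":[[0,0,1],[0,0,0],[0,0,0],[0,0,0]],"rotation":[[0,0,0],[0,0,0],[0,0,0],[0,0,0]],"claw":[36,36,36,36]}' 35
python3 -m creep '{"translation":[[0,0,1],[0,0,0],[0,0,0],[0,0,0]],"rotation":[[0,0,0],[0,0,0],[0,0,0],[0,0,0]],"claw":[36,36,36,36]}' 35
```

```text
time: 39.55
tool_pos: [631.2, -273.3, 50.4]
tcp_rot: [180.0, -0.0, -0.0]
ft_force: [0.2, -0.2, -1.8]
finger_gap: 43.0
time: 39.95
tool_pos: [631.4, -273.3, 50.3]
tcp_rot: [180.0, -0.0, -0.0]
ft_force: [-3.3, 1.1, 5.6]
finger_gap: 42.8
```

Contact at 50.3, as predicted. Release, rise, and then retreat for a final look.

```bash
python3 -m creep '{"translation":[[0,0,0],[0,0,0],[0,0,0],[0,0,0],[0,0,0]],"rotation":[[0,0,0],[0,0,0],[0,0,0],[0,0,0],[0,0,0]],"claw":[38,44,50,60,70]}' 35
python3 -m creep '{"translation":[[0,0,0],[0,0,-10],[0,0,-20],[0,0,-30],[0,0,-40],[0,0,-40],[0,0,-30],[0,0,-15],[0,0,0],[0,0,0]],"rotation":[[0,0,0],[0,0,0],[0,0,0],[0,0,0],[0,0,0],[0,0,0],[0,0,0],[0,0,0],[0,0,0],[0,0,0]],"claw":[80,85,85,85,85,85,85,85,85,85]}' 35
python3 mw.py w19
python3 -m creep '{"translation":[[-10,5,0],[-25,15,0],[-35,20,0],[-40,25,0],[-40,25,0],[-40,25,0],[-35,20,0],[-25,15,0],[-10,5,0],[0,0,0]],"rotation":[[0,0,0],[0,0,0],[0,0,0],[0,0,0],[0,0,0],[0,0,0],[0,0,0],[0,0,0],[0,0,0],[0,0,0]],"claw":[85,85,85,85,85,85,85,85,85,85]}' 35
python3 mw.py t20 top; python3 mw.py s20 side
```

```text
time: 40.45
tool_pos: [631.1, -273.1, 49.1]
tcp_rot: [-180.0, 0.0, -0.0]
ft_force: [-0.1, 0.5, 0.3]
finger_gap: 69.7
time: 41.45
tool_pos: [630.7, -273.0, 232.8]
tcp_rot: [-180.0, 0.1, -0.0]
ft_force: [0.3, -0.1, -0.3]
finger_gap: 84.8
[ 630.2 -272.8  231.6] [-1.7991e+02  1.8000e-01 -1.0000e-02] 41.5 85.3
red 4309 [279.5 179.4] [238, 138, 84, 83] z105: [645.3, -273.3, 34.2] z47: [631.4, -273.5, 41.6]
yellow 3502 [ 77.1 180.4] [27, 135, 104, 83] z105: [643.2, -105.9, 47.1] z47: [628.9, -70.0, 57.2]
yellow 152 [ 87.3 176.5] [64, 161, 36, 43] z105: [643.5, -109.1, 19.4] z47: [629.2, -73.9, 23.5]
green 11856 [508.5 160.4] [444, 92, 116, 136] z105: [659.0, -455.5, 68.7] z47: [648.1, -494.9, 83.5]
time: 42.5
tool_pos: [369.3, -428.4, 233.0]
tcp_rot: [-179.9, 0.1, -0.2]
ft_force: [0.0, 0.4, -0.4]
finger_gap: 85.0
[ 370.5 -427.8  233.3] [-1.7991e+02  3.0000e-02 -9.0000e-02] 42.55 85.3
red 382 [396.4 153.6] [382, 142, 28, 27] z105: [615.4, -254.4, 39.2] z47: [633.4, -274.2, 41.4]
red 189 [ 26.1 365.2] [20, 351, 11, 37] z105: [161.6, 742.0, 44.0] z47: [153.5, 779.4, 46.5]
yellow 429 [329.5 159
[... 316 characters left out ...]
: [620.1, 269.7, 37.9] z47: [638.4, 280.0, 40.1]
[ 371.4 -427.5  233.5] [-1.7993e+02  1.0000e-02 -2.0000e-02] 42.6 84.9
red 154 [288.8 118.1] [276, 111, 27, 15] z105: [597.2, -191.1, 37.7] z47: [627.3, -269.9, 40.4]
yellow 155 [262.  135.5] [256, 129, 13, 14] z105: [631.4, -82.0, 29.5] z47: [664.0, -152.9, 31.6]
yellow 201 [261.1 154.5] [247, 146, 30, 17] z105: [600.8, -13.3, 37.9] z47: [631.2, -79.3, 40.6]
green 1463 [310.   70.4] [291, 47, 39, 52] z105: [632.9, -457.3, 158.8] z47: [665.6, -555.0, 170.1]
blue 218 [193.1 225.9] [185, 218, 17, 17] z105: [630.4, 280.6, 25.0] z47: [662.9, 235.5, 26.8]
blue 262 [194.  246.5] [177, 232, 36, 25] z105: [602.5, 323.3, 37.8] z47: [633.0, 281.2, 40.5]
```

View pics/w19.png

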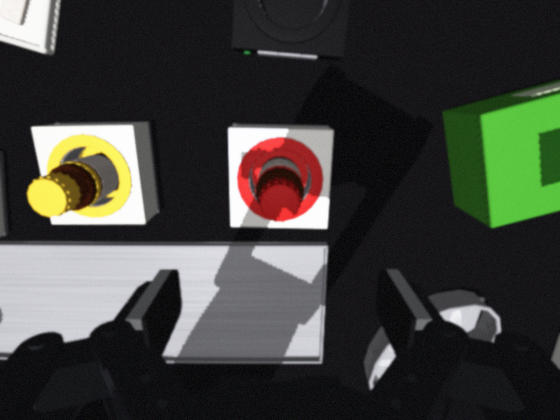

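View pics/t20.png

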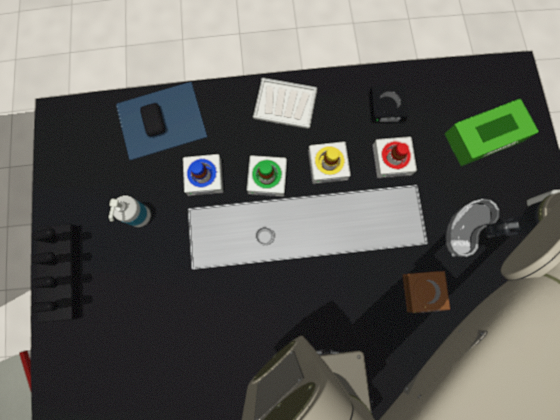

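View pics/s20.png

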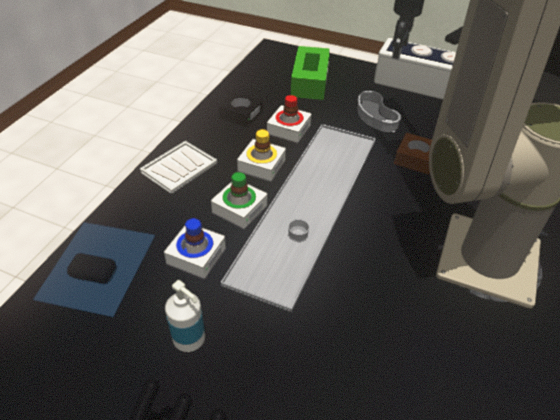

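Top view: all four caps sit in their matching collars, at blue (201,172), green (267,173), yellow (330,159) and red (396,154). The gallipot (265,236) and the sanitizer (130,212) have not moved. The side view agrees, with all four bottles upright. The arm is clear of everything.

```bash
python3 -c "
from bench import *
s=sense();print(s['time'],s['ft_force'],abs(s['qd']).max());print(hand_in())"
```

```text
42.6 [ 0.06253841  0.91844423 -0.29355267] 1.3089963760232597
the job is handed in; nothing more can be done
None
```

I moved all four amber bottles (green, yellow, blue, then red) from the tray into the holders matching their caps and handed the job in at 42.6 s of the 102 s allowed. `hand_in()` gave no verdict.

**Placing:** Each bottle was lowered until the wrist force showed contact. That contact came within about 0.2 mm of the height expected for the well floor. When I let go, the gripper's centre was within about 2 mm of each collar centre as seen by the wrist camera.

**Final pictures:** The top and side views show all four bottles upright in the right wells. The gallipot and the sanitizer show no visible shift, and the arm is clear of everything.

**Disagreement:** The top and side cameras differed by about 5 mm in x for the holders. I used the wrist camera, which fell between them. I saw no failed checks.

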